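Reassemble two cleaned gas burners

ROBOT

A 6-joint arm with a two-finger parallel gripper is mounted at the origin on the work surface. World frame = base frame: x ahead of the robot, y to its left, z up, the work surface at z = 0. Lengths are in mm, angles in rad, forces in N, time in s.
With the tool pointing down it reaches from about 400 to 825 mm from the base axis. Payload 7 kg.
Tool frame: the origin (TCP) lies at the very end of the fingers, on their centre line; the grasp point (between the pads) lies 19 mm behind it; z points along the fingers, y is the line along which they close (so a half turn about z gives the same grasp; the last joint's range is limited). The gripper opens to 88 mm and grips with 3 to 60 N. Pads are 19 mm wide; open, the fingers measure 130 mm over their backs; the gripper's body (78 mm by 193 mm) begins 47 mm behind the grasp point.
Start: joints at [-0.875, 0.359, 0.012, 0, -1.224, -0.288], TCP at [267.671, -619.635, 226.561] pointing down, gripper open.
Joint ranges: [-3.07, 3.07], [-1.43, 2.12], [-1.02, 1.25], [-3.03, 1.67], [-3.05, -0], [-3.03, 3.03]. Speed limits (rad/s): [2.39, 2.39, 3.01, 3.14, 3.14, 3.14].

INTERFACE

Orientations are given as a unit quaternion [x, y, z, w].
In Python, from plant import bot gives the robot as it stands. Calls block until the motion is done:
- bot.move_ptp(position, orientation): joint-space move of the TCP to a pose.
- bot.line_to(position, velocity=150, ori=None): straight line of the TCP; ori=None keeps the orientation; velocity is the mean speed in mm/s.
- bot.move_joints(angles): joint-space move.
- bot.move_gripper(opening, force=None): finger opening in mm; force is the grip in N (None keeps the last); returns when the fingers have stopped.
- bot.pause(seconds).
- bot.solve_ik(position, orientation): joint angles nearest the present ones, or None.
- bot.read_state(): the state.
- bot.camera(name): name is "scene" or "top" or "wrist"; returns the picture (400x640x3 uint8, red, green, blue); there is no depth.
- bot.get_calibration(name): a dict with "fx", "fy", "cx", "cy" (pixels), "view" (4x4, takes a point from world to camera coordinates); the wrist camera has in their place "T_tool_cam" (4x4, takes a point from camera to tool coordinates, whose origin is the TCP and whose axes are the flange's). Camera axes: x right, y up, looking along -z (the intrinsics and any distortion apply to the point x, -y, -z); pixel columns grow to the right and rows downward; lengths in mm; the calibration is good to about 2 mm. A picture is of the moment at which its call begins: read the wrist's pose just before it. get_calibration takes no time and is no camera call.
A pose or a line that the arm cannot do raises bot.Unreachable and nothing moves.
- bot.close_job(): hands the job in; it is judged then, once.
The state is a dict: "t": time; "joint_pos": joint angles; "qvel": joint speeds; "tau": joint torques, N m; "tcp_pos": TCP position; "eef_rot": TCP orientation; "contact_force": force on the tool from outside, world axes, zero at the start; "moment": the same for the moment, N m; "width": finger opening in mm; "finger_force": force on a finger pad.
Only numpy, scipy, OpenCV 4.12 (cv2) and the standard library are available. Lean on these libraries where they do the work, as an engineer would, in place of code of your own. Each camera call takes 0.05 s, during which the arm holds its last target. There are 200 camera calls.

TASK

The two burners of the gas hob have been taken apart for cleaning. Put both back together: seat each aluminium flame spreader fully home in the burner cup of its own size, and only then lay the black cap of that size on it, nested and flat. Leave the other things on the worktop where they are.

Things in the scene. Friction and masses are not known exactly. Their poses are not given: they have to be found in the camera images.
- cup_large_mouth (a point): Mouth centre of the fixed large burner cup: outer diameter 52, rim 14 mm above the hob plate, 18 above the worktop; bore 44, 10 deep. Spreader's spigot goes in 8 mm till the crown rests on the rim: its centre is then 4 mm above this point. z up, x along the hob, away from its knobs. On the +x and -x sides, 34 mm from the axis, stand pins 6 thick, 13 high: close fingers along y. Either cup may be the nearer.
- cup_small_mouth (a point): Mouth centre of the fixed small burner cup: outer diameter 35, rim 14 mm above the hob plate, 18 above the worktop; bore 28, 10 deep. Spreader's spigot goes in 8 mm till the crown rests on the rim: its centre is then 4 mm above this point. z up, x along the hob, away from its knobs. On the +x and -x sides, 25.5 mm from the axis, stand pins 6 thick, 13 high: close fingers along y. Either cup may be the nearer.
- spreader_large_mid (a point): Centre (12 mm above the underside) of the large flame spreader: bare aluminium crown, diameter 58, 16 mm high, dark slots round its top edge, over a chamfered spigot, diameter 38, 8 mm high, on which it stands upright; 24 mm high in all. A recess in its top, diameter 48, 6 mm deep, takes the large cap's boss. z up; round, yaw is of no matter. 0.1 kg. Grip across the crown.
- spreader_small_mid (a point): Centre (12 mm above the underside) of the small flame spreader: bare aluminium crown, diameter 40, 16 mm high, dark slots round its top edge, over a chamfered spigot, diameter 22, 8 mm high, on which it stands upright; 24 mm high in all. A recess in its top, diameter 32, 6 mm deep, takes the small cap's boss. z up; round, yaw is of no matter. 0.1 kg. Grip across the crown.
- cap_large_mid (a point): Centre (7 mm above the underside) of the large cap: black enamelled disc, diameter 64, 10 mm thick, slightly domed, over a chamfered boss, diameter 41, 4 mm high, on which it lies right way up: the disc's edge is 4 to 12 mm above the worktop. At home this point is 15 mm above the spreader's centre. z up; round. 0.1 kg. Grip the edge with the fingertips.
- cap_small_mid (a point): Centre (7 mm above the underside) of the small cap: black enamelled disc, diameter 46, 10 mm thick, slightly domed, over a chamfered boss, diameter 25, 4 mm high, on which it lies right way up: the disc's edge is 4 to 12 mm above the worktop. At home this point is 15 mm above the spreader's centre. z up; round. 0.1 kg. Grip the edge with the fingertips.
- salt_jar_mid (a point): Centre, half-way up, of a small cream salt jar with a wooden lid, 41 mm in diameter and 44 mm high, standing among the burner parts. A bystander.
- apple_mid (a point): Centre, half-way up, of a green apple, 72 mm in diameter and 67 mm high, on the worktop behind the burner parts. A bystander.
- mug_mid (a point): Centre, half-way up, of a white mug, 80 mm in diameter and 90 mm high, at the right-hand front of the worktop. A bystander.
- brush_mid (a point): Middle of a wooden washing-up brush lying along x, 230 mm long, 50 mm wide, 33 mm high (this point is 26 mm above the worktop), to the right of the burner parts. A bystander.

How it is judged (in metres and radians):
At the end, for the whole second after the job is handed in: Each flame spreader sits in the cup of its own size (axes within 6 mm, height within 2.5 mm of home, upright within 0.06 rad), each cap lies on the spreader of its own size (axes within 7 mm, height within 2.5 mm of home, flat within 0.06 rad), and all four are at rest (horizontal distance between spreader_large_mid and cup_large_mouth below 0.006 m and z of spreader_large_mid in the frame of cup_large_mouth between 0.0015 and 0.0065 m and angle between each of spreader_large_mid, cap_large_mid, spreader_small_mid, cap_small_mid's own z axis and vertical below 0.06 rad and horizontal distance between cap_large_mid and spreader_large_mid below 0.007 m and z of cap_large_mid in the frame of spreader_large_mid between 0.0125 and 0.0175 m and linear speed of each of spreader_large, cap_large, spreader_small, cap_small below 0.02 m/s and horizontal distance between spreader_small_mid and cup_small_mouth below 0.006 m and z of spreader_small_mid in the frame of cup_small_mouth between 0.0015 and 0.0065 m and horizontal distance between cap_small_mid and spreader_small_mid below 0.007 m and z of cap_small_mid in the frame of spreader_small_mid between 0.0125 and 0.0175 m); the robot touches nothing.
It fails at once if the large cap lowered onto its burner cup before the large flame spreader is in (horizontal distance between cap_large_mid and cup_large_mouth below 0.03 m and z of cap_large_mid in the frame of cup_large_mouth below 0.012 m and horizontal distance between spreader_large_mid and cup_large_mouth above 0.03 m).
It fails at once if the small cap lowered onto its burner cup before the small flame spreader is in (horizontal distance between cap_small_mid and cup_small_mouth below 0.03 m and z of cap_small_mid in the frame of cup_small_mouth below 0.012 m and horizontal distance between spreader_small_mid and cup_small_mouth above 0.03 m).
It fails at once if the salt jar, apple, mug or brush pushed more than 30 mm from its place (distance of any of salt_jar_mid, apple_mid, mug_mid, brush_mid from where it was at the start of the episode above 0.03 m).
It also fails if it takes over 102 s, if anything falls off the work surface, if the arm or the gripper's body presses on something with over 40 N, if the wrist force passes 120 N, or if a joint passes its speed limit or range.

## Working session

There is one attempt and no reset: what is moved stays moved. The work goes in short steps, each a Python script; the robot and the scene stay as the last script left them, time stands still between calls to the robot, and variables do not carry over. Pictures are saved under pics/ and viewed, at most 14 in all, crops included, and the job is handed in when it is done.

```bash
ls; mkdir -p pics; python3 - <<'E'
from plant import bot
import cv2
for n in("scene","top"):
    cv2.imwrite(f"pics/{n}0.png",bot.camera(n)[:,:,::-1]); c=bot.get_calibration(n); print(n,c)
print(bot.get_calibration("wrist")); s=bot.read_state(); print(s["t"],s["eef_rot"])
E
```

```text
pics
scene {'fx': 488.377511705674, 'fy': 488.377511705674, 'cx': 312.5769533207406, 'cy': 197.10318547217074, 'view': array([[ 1.21212968e-01,  9.92472505e-01, -1.74855301e-02,
         9.05509103e+01],
       [-7.78696300e-01,  1.05998733e-01,  6.18382035e-01,
         3.93428737e+02],
       [ 6.15580611e-01, -6.13400045e-02,  7.85683088e-01,
        -1.74900931e+03],
       [ 0.00000000e+00,  0.00000000e+00,  0.00000000e+00,
         1.00000000e+00]])}
top {'fx': 397.8788617210946, 'fy': 397.8788617210946, 'cx': 316.58659760732445, 'cy': 201.7672796018362, 'view': array([[-2.49795510e-02, -9.99447579e-01,  2.19216573e-02,
        -1.28083100e+02],
       [ 9.98243928e-01, -2.37592581e-02,  5.42637875e-02,
        -5.67484378e+02],
       [-5.37129687e-02,  2.32386464e-02,  9.98285972e-01,
        -9.99940141e+02],
       [ 0.00000000e+00,  0.00000000e+00,  0.00000000e+00,
         1.00000000e+00]])}
{'fx': 349.2934913795253, 'fy': 349.2934913795253, 'cx': 316.7887794194705, 'cy': 196.56536595175487, 'T_tool_cam': array([[-2.60406108e-04,  9.50216857e-01,  3.11589244e-01,
         8.41117824e+01],
       [ 9.99999638e-01,  4.99845287e-04, -6.88584116e-04,
         2.50676074e-01],
       [-8.10050649e-04,  3.11588952e-01, -9.50216643e-01,
        -1.57852570e+02],
       [ 0.00000000e+00,  0.00000000e+00,  0.00000000e+00,
         1.00000000e+00]])}
0.1 [-2.02445902e-01  9.79293140e-01  7.37367670e-04 -2.43878831e-04]
```

View pics/top0.png

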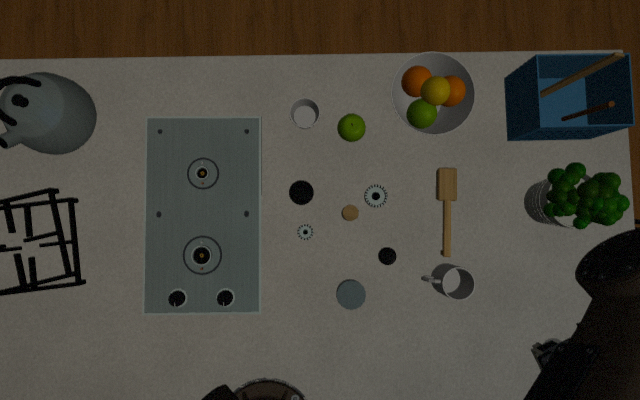

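View pics/scene0.png

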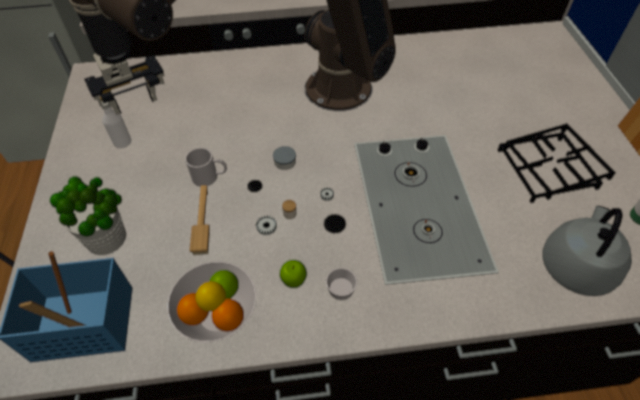

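The top view shows the large cup at (202,256), small cup (202,173), large spreader (375,196), small spreader (305,232), large cap (301,192), small cap (387,256) and jar (350,212). The scene view agrees. Next come coarse positions, then wrist views.

```bash
cat > h.py <<'E'
from plant import bot
import numpy as np, cv2
from scipy.spatial.transform import Rotation as R
def ray(cal,px,pose=None):
    """world origin and direction of pixel"""
    d=np.array([(px[0]-cal["cx"])/cal["fx"],-(px[1]-cal["cy"])/cal["fy"],-1.])
    if pose is None: M=np.linalg.inv(cal["view"])
    else:
        T=np.eye(4);T[:3,:3]=R.from_quat(pose[1]).as_matrix();T[:3,3]=pose[0];M=T@cal["T_tool_cam"]
    d=M[:3,:3]@d
    return M[:3,3],d/np.linalg.norm(d)
def onz(r,z): return r[0]+r[1]*(z-r[0][2])/r[1][2]
def meet(rs):
    A=sum(np.eye(3)-np.outer(d,d) for o,d in rs);b=sum((np.eye(3)-np.outer(d,d))@o for o,d in rs)
    return np.linalg.solve(A,b)
def shot(name):
    s=bot.read_state();im=bot.camera("wrist")
    cv2.imwrite(f"pics/{name}.png",im[:,:,::-1]);np.savez(f"pics/{name}.npz",p=s["tcp_pos"],q=s["eef_rot"])
    return im
def load(name): f=np.load(f"pics/{name}.npz");return f["p"],f["q"]
def yaw(a): return (R.from_euler("z",a)*R.from_quat([0,1,0,0])).as_quat()
Q=[0,1,0,0]
E
python3 - <<'E'
from h import *
T=bot.get_calibration("top");S=bot.get_calibration("scene")
P=dict(cupL=((202,256),(411,174)),cupS=((202,173),(428,231)),sprL=((375,196),(266,225)),sprS=((305,232),(327,194)),capL=((301,192),(335,223)),capS=((387,256),(255,186)),jar=((350,212),(289,208)))
for k,(a,b) in P.items(): print(k,meet([ray(T,a),ray(S,b)]).round(),onz(ray(T,a),15).round())
a,b=onz(ray(T,(148,118)),4),onz(ray(T,(145,313)),4);print("hob yaw",a-b)
a,b=onz(ray(T,(261,117)),4),onz(ray(T,(260,313)),4);print("hob yaw",a-b)
for p in ([520,0,260],[480,60,260],[520,-100,260],[560,-100,260],[560,100,260]):print(p,bot.solve_ik(p,Q))
E
```

```text
cupL [433. 158.  -4.] [434. 151.  15.]
cupS [647. 153.  -1.] [645. 149.  15.]
sprL [ 576. -293.   13.] [ 576. -292.   15.]
sprS [ 488. -109.   12.] [ 488. -110.   15.]
capL [ 591. -101.    8.] [ 590. -103.   15.]
capS [ 421. -319.    3.] [ 422. -318.   15.]
jar [ 536. -225.   27.] [ 536. -227.   15.]
hob yaw [498.80956191  -8.60394784   0.        ]
hob yaw [504.51196542 -11.32721006   0.        ]
[520, 0, 260] [ 0.37776734  0.08049178 -0.27282548  0.         -1.21747907 -1.94856367]
[480, 60, 260] [ 0.53205369  0.01631777 -0.34129687  0.         -1.21318168 -2.10285002]
[520, -100, 260] [ 0.18064877  0.09703329 -0.25425665  0.         -1.21950639 -1.75144509]
[560, -100, 260] [ 0.16719662  0.16424665 -0.17497082  0.         -1.23157886 -1.73799295]
[560, 100, 260] [ 0.52061433  0.16424665 -0.17497082  0.         -1.23157886 -2.09141066]
```

```bash
python3 - <<'E'
from h import *
bot.move_ptp([530,-150,270],Q);shot("w1")
bot.move_ptp([530,0,270],Q);shot("w2")
print(bot.read_state()["t"],bot.read_state()["tcp_pos"])
a=cv2.imread("pics/w1.png");b=cv2.imread("pics/w2.png")
cv2.imwrite("pics/w1b.png",cv2.convertScaleAbs(a,alpha=1.6)); cv2.imwrite("pics/w2b.png",cv2.convertScaleAbs(b,alpha=1.6))
E
```

```text
2.8 [ 5.30041730e+02 -3.49766203e-01  2.69952356e+02]
```

View pics/w1b.png

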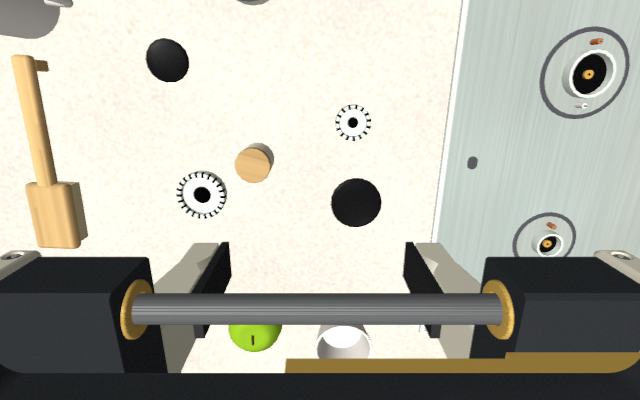

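View pics/w2b.png

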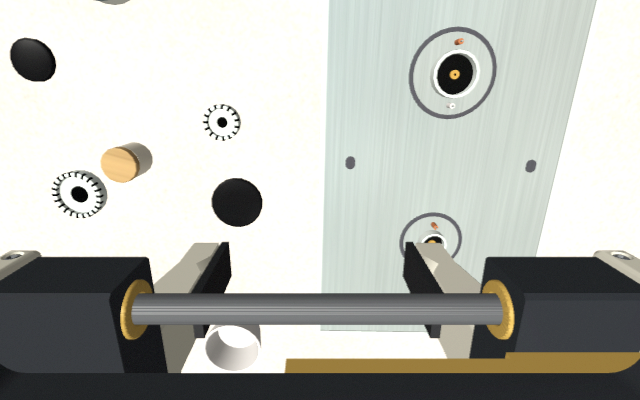

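Both wrist views show every part clearly. In w1/w2 the pixels are: sprL (202,195)/(79,194), sprS (352,122)/(221,122), capL (356,203)/(237,203), capS (167,60)/(33,60), cupL (591,74)/(457,74), cupS (547,243)/(433,242). I'll triangulate them and take a close-up of each.

```bash
python3 - <<'E'
from h import *
import json
C=bot.get_calibration("wrist");a,b=load("w1"),load("w2")
P=dict(sprL=((202,195),(79,194)),sprS=((352.5,122.5),(221.5,122.5)),capL=((356,203),(237,203)),capS=((167,60),(33,60)),cupL=((591,74),(457,74)),cupS=((547,243),(433,242)))
X={}
for k,(u,v) in P.items(): X[k]=meet([ray(C,u,a),ray(C,v,b)]);print(k,X[k].round(1))
Z=dict(sprL=16,sprS=16,capL=8,capS=8,cupL=18,cupS=18)
tiles=[]
for k in ("cupS","cupL","sprS","capL","sprL","capS"):
    p=onz(ray(C,P[k][0],a),Z[k])
    try: bot.move_ptp([p[0],p[1],Z[k]+100],Q)
    except bot.Unreachable: print("unreach",k,p);continue
    im=shot("c_"+k)[:,:,::-1]
    t=np.ascontiguousarray(im[100:300,215:425]); cv2.putText(t,k,(5,12),0,.4,(0,0,255));tiles.append(t)
cv2.imwrite("pics/tiles.png",np.vstack([np.hstack(tiles[:3]),np.hstack(tiles[3:6])]))
print(bot.read_state()["t"])
E
```

```text
sprL [ 576.7 -290.6   19.4]
sprS [ 489.8 -108.5   19.3]
capL [ 591.2 -100.     9.5]
capS [ 422.  -317.9    6.6]
cupL [437.  158.6  12.3]
cupS [647.5 155.2   7.3]
7.8833
```

View pics/tiles.png

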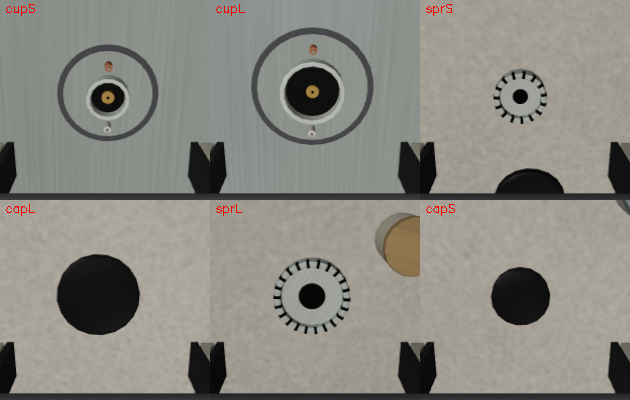

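The close-ups show every part centred near (317,196), with nothing in the way. The pins line up vertically, so hob yaw is about zero. I'll fit ellipses to the dark blobs.

```bash
python3 - <<'E'
from h import *
import json
C=bot.get_calibration("wrist")
Z=dict(sprL=18,sprS=18,capL=9,capS=9,cupL=18,cupS=18);out={}
for k,z in Z.items():
    g=cv2.imread(f"pics/c_{k}.png",0)
    m=(g<55).astype(np.uint8)
    m[:100]=0;m[300:]=0
    if k.startswith("cup"): m=cv2.morphologyEx(m,cv2.MORPH_CLOSE,np.ones((5,5)))
    cs=cv2.findContours(m,cv2.RETR_EXTERNAL,cv2.CHAIN_APPROX_NONE)[0]
    c=min((c for c in cs if cv2.contourArea(c)>60),key=lambda c:np.hypot(*(c.mean((0,1))-[317,196])))
    e=cv2.fitEllipse(cv2.convexHull(c)); pose=load("c_"+k); p=onz(ray(C,e[0],pose),z)
    out[k]=list(p)
    d=abs(p-ray(C,e[0],pose)[0])@abs(np.array([0,0,1])); 
    l=e[0][0]-cv2.boundingRect(c)[2]/2;r=e[0][0]+cv2.boundingRect(c)[2]/2
    w=np.linalg.norm(onz(ray(C,(l,e[0][1]),pose),z)-onz(ray(C,(r,e[0][1]),pose),z))
    print(k,np.round(e[0],1),np.round(e[1],1),"P",p.round(1),"width mm",w.round(1), "offset",(p-pose[0])[:2].round(1))
json.dump(out,open("pos.json","w"))
E
```

```text
sprL [316.5 195.9] [24.8 25.7] P [ 576.8 -291.5   18. ] width mm 20.1 offset [-0.8  0.5]
sprS [315.  196.1] [14.2 14.4] P [ 489.3 -108.5   18. ] width mm 11.5 offset [-1.  -0.6]
capL [313.  194.2] [79.8 81.6] P [ 589.6 -100.5    9. ] width mm 63.1 offset [-2.5 -2.2]
capS [315.2 195.9] [57.4 57.9] P [ 421.7 -317.4    9. ] width mm 45.0 offset [-0.3 -0.5]
cupL [316.9 190.9] [48.2 53. ] P [434.2 155.8  18. ] width mm 41.2 offset [-3.7  1. ]
cupS [322.4 197.2] [28.3 32.8] P [644.6 151.9  18. ] width mm 26.5 offset [1.1 5.2]
```

```bash
python3 - <<'E'
import cv2,numpy as np
t=[cv2.resize(cv2.imread(f"pics/c_{k}.png")[150:240,270:370],None,fx=4,fy=4,interpolation=cv2.INTER_CUBIC) for k in("cupL","cupS")]
cv2.imwrite("pics/cz.png",cv2.convertScaleAbs(np.hstack(t),alpha=1.4))
E
```

```text
(no output)
```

View pics/cz.png

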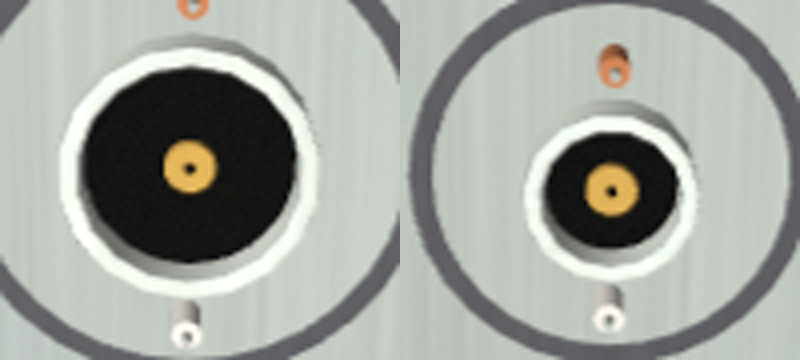

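The cup rims' outer ellipses are centred at (317.0,193.0) for the large and (322.3,199.0) for the small. I'll grasp the small spreader, lift it, and look at it in hand to cancel the camera bias.

```bash
cat >> h.py <<'E'
import json
def wr(): return json.load(open("pos.json"))
def pick(p,z,dia,force=25,hover=90):
    bot.move_ptp([p[0],p[1],hover],Q); bot.move_gripper(min(86,dia+18))
    bot.line_to([p[0],p[1],z+20],velocity=150); bot.line_to([p[0],p[1],z],velocity=60)
    bot.move_gripper(dia-8,force); s=bot.read_state(); print("grip",s["width"],s["finger_force"])
    bot.line_to([p[0],p[1],hover],velocity=150); print("held",bot.read_state()["width"])
def place(p,z,dia,above=15,fmax=8):
    bot.move_ptp([p[0],p[1],z+60],Q); bot.line_to([p[0],p[1],z+above],velocity=120)
    bot.pause(.15); f0=bot.read_state()["contact_force"][2]; zz=z+above
    while zz>z-1.0:
        zz-=1; bot.line_to([p[0],p[1],zz],velocity=25); s=bot.read_state()
        if s["contact_force"][2]-f0>fmax: break
    print("stopped at z",s["tcp_pos"].round(1),"home",z,"dF",(s["contact_force"]-[0,0,f0]).round(1),"t",s["t"])
    return zz
def release(dia):
    bot.move_gripper(min(86,dia+16)); p=bot.read_state()["tcp_pos"]; bot.line_to([p[0],p[1],p[2]+70],velocity=150)
E
python3 - <<'E'
from h import *
C=bot.get_calibration("wrist");P=wr()
for k,u in(("cupL",(317.,193.)),("cupS",(322.3,199.))): P[k]=list(onz(ray(C,u,load("c_"+k)),18));print(k,np.round(P[k],1))
json.dump(P,open("pos.json","w"))
pick(P["sprS"],4,40); im=shot("h_sprS"); print(bot.read_state()["tcp_pos"],bot.read_state()["t"])
cv2.imwrite("pics/h1.png",cv2.resize(im[200:320,220:420,::-1],None,fx=4,fy=4,interpolation=cv2.INTER_CUBIC))
E
```

```text
cupL [436.  155.9  18. ]
cupS [646.1 151.8  18. ]
grip 39.276648611769716 25.00021856976673
held 39.4584324575941
[ 488.44484111 -108.56804941   88.96734882] 11.8
```

View pics/h1.png

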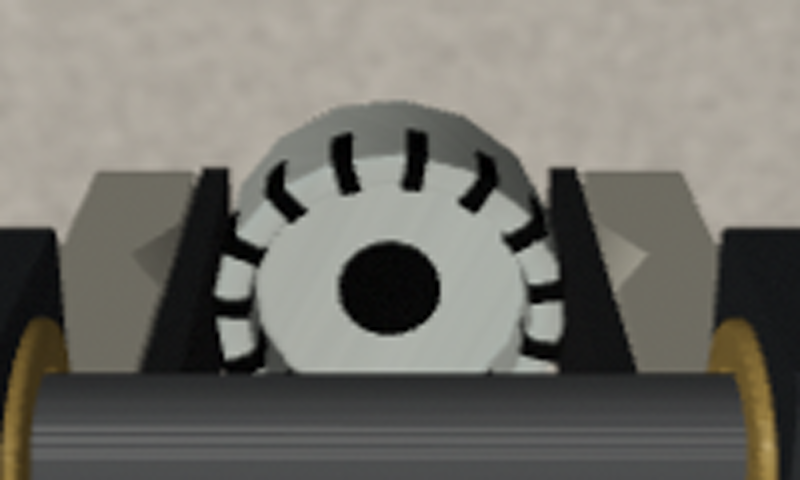

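The spreader is held upright and its centre hole is at image (317.0,271.4). I'll compute its in-hand offset, then seat it in the small cup.

```bash
python3 - <<'E'
from h import *
C=bot.get_calibration("wrist");P=wr();po=load("h_sprS")
a=onz(ray(C,(317.0,271.4),po),po[0][2]+14); off=(a-po[0])[:2]; print("in-hand offset",off.round(2), bot.read_state()["tcp_pos"].round(2))
t=[P["cupS"][0]-off[0],P["cupS"][1]-off[1]]; print(t)
# home: underside z=10 -> TCP 14
place(t,14,40,above=12)
print(bot.read_state()["width"])
E
```

```text
in-hand offset [-0.44  0.7 ] [ 488.44 -108.57   88.97]
[np.float64(646.5682916814696), np.float64(151.12883822296556)]
stopped at z [646.8 151.2  14.2] home 14 dF [-2.5 -0.5 10.2] t 16.9167
39.44631827791962
```

It stopped exactly at home height. I'll release it, check with a shot, then pick the small cap.

```bash
python3 - <<'E'
from h import *
C=bot.get_calibration("wrist");P=wr()
release(40); bot.line_to([646.1,151.5,118]);bot.pause(.2);im1=shot("s_sprS")
pick(P["capS"],2.5,46,20); im=shot("h_capS");print(bot.read_state()["tcp_pos"],bot.read_state()["t"])
f=lambda i:cv2.resize(i,None,fx=3,fy=3,interpolation=cv2.INTER_CUBIC)
cv2.imwrite("pics/h2.png",np.hstack([f(im1[140:290,255:385,::-1]),f(im[160:310,255:385,::-1])]))
E
```

```text
grip 44.811218132704866 20.000218776986003
held 44.825736307178346
[ 420.91815261 -317.09065613   88.90985882] 23.375
```

View pics/h2.png

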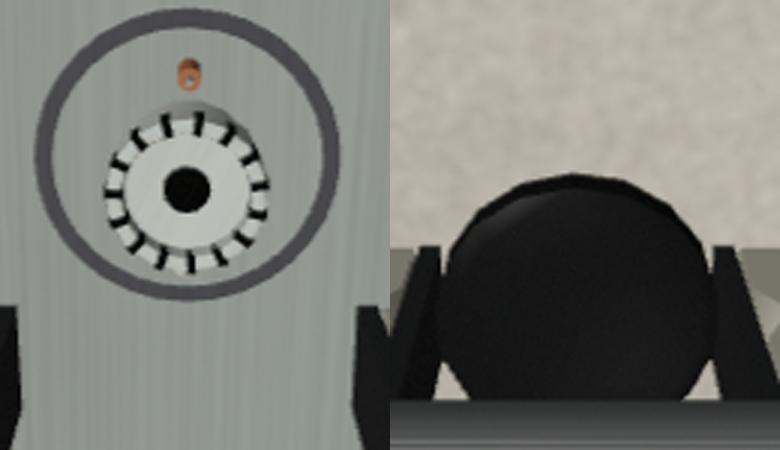

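The small spreader is seated with its hole at (317.0,203.0), concentric with its cup. The cap is held level, with its lower front edge at (317,217.7).

```bash
python3 - <<'E'
from h import *
C=bot.get_calibration("wrist");P=wr()
s=onz(ray(C,(317.,203.),load("s_sprS")),28); print("seated",s.round(1),"cup",np.round(P["cupS"],1),load("s_sprS")[0].round(1))
po=load("h_capS"); e=onz(ray(C,(317.,217.7),po),po[0][2]+1.5)-po[0]; print("cap off by edge x",e[0]+23,"y",e[1])
off=[(e[0]+23-0.4)/2,0.7]
t=[s[0]-off[0],s[1]-off[1]];print(t)
place(t,32.5,46,above=10,fmax=6)
E
```

```text
seated [646.8 152.   28. ] cup [646.1 151.8  18. ] [645.5 151.2 116.7]
cap off by edge x 0.6342448105209542 y 0.7351692538907741
[np.float64(646.7151138745968), np.float64(151.3106840112359)]
stopped at z [647.  151.4  32.7] home 32.5 dF [-3.3 -0.5  8.3] t 28.725
```

Home height was reached. Next: release, check, and pick the large spreader.

```bash
python3 - <<'E'
from h import *
release(46); bot.line_to([646.1,151.5,130]);bot.pause(.2);im1=shot("s_capS")
P=wr(); pick(P["sprL"],4,58); im=shot("h_sprL");print(bot.read_state()["tcp_pos"],bot.read_state()["t"])
f=lambda i:cv2.resize(i,None,fx=3,fy=3,interpolation=cv2.INTER_CUBIC)
cv2.imwrite("pics/h3.png",np.hstack([f(im1[140:290,255:385,::-1]),f(im[160:310,255:385,::-1])]))
E
```

```text
grip 56.87167506439609 25.000083446502686
held 56.919251072070765
[ 575.8217717  -291.1923439    88.61485983] 34.975
```

View pics/h3.png

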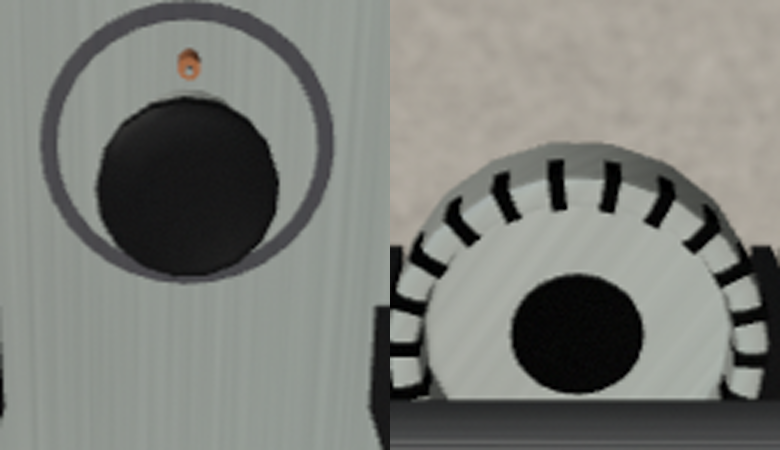

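The small cap lies flat and centred on its burner. The large spreader is held, with its hole at (317.0,271.0).

```bash
python3 - <<'E'
from h import *
C=bot.get_calibration("wrist");P=wr();po=load("h_sprL")
off=(onz(ray(C,(317.0,271.0),po),po[0][2]+14)-po[0])[:2]; t=np.array(P["cupL"][:2])-off; print(off,t)
z=place(t,14,58,above=12)
if z<15.6:
    release(58); bot.line_to([t[0],t[1],118]);bot.pause(.2);im1=shot("s_sprL")
    pick(P["capL"],2.5,64,20); im=shot("h_capL");print(bot.read_state()["tcp_pos"],bot.read_state()["t"])
    f=lambda i:cv2.resize(i,None,fx=3,fy=3,interpolation=cv2.INTER_CUBIC)
    cv2.imwrite("pics/h4.png",np.hstack([f(im1[140:290,255:385,::-1]),f(im[160:310,255:385,::-1])]))
E
```

```text
[-0.64945047  0.69570307] [436.64320198 155.17146792]
stopped at z [436.8 155.3  14.1] home 14 dF [-5.5 -1.3 19.3] t 40.6333
grip 62.84430129534419 20.000146284000948
held 62.85192947047742
[ 588.65094409 -100.48613022   88.72591507] 46.3583
```

View pics/h4.png

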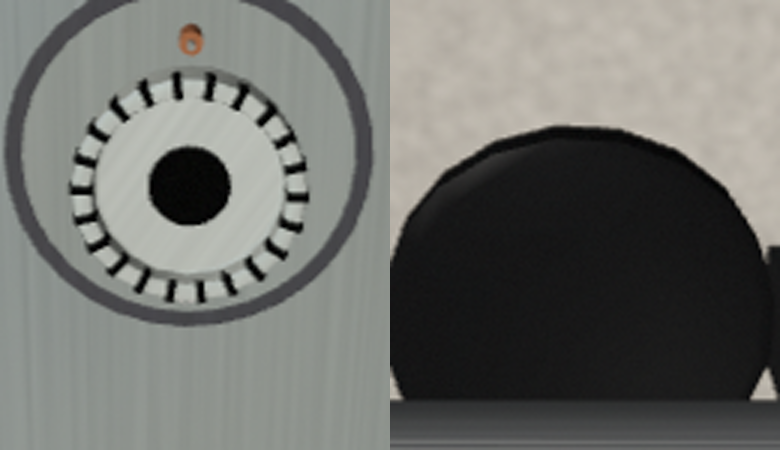

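The large spreader is seated with its hole at (318.0,201.7). The large cap is held, with its lower front edge at (317,201.4).

```bash
python3 - <<'E'
from h import *
C=bot.get_calibration("wrist")
s=onz(ray(C,(318.,201.7),load("s_sprL")),28); po=load("h_capL"); e=onz(ray(C,(317.,201.4),po),po[0][2]+1.5)-po[0]
off=[(e[0]+32-0.5)/2,0.7]; t=[s[0]-off[0],s[1]-off[1]]; print(s.round(1),e+[32,0,0],t)
z=place(t,32.5,64,above=10,fmax=6)
if z<34:
    release(64); bot.line_to([t[0],t[1],135]);bot.pause(.2);a=shot("s_capL")
    bot.move_ptp([530,-20,270],Q);bot.pause(.2);im=shot("end");print(bot.read_state()["t"])
    cv2.imwrite("pics/end2.png",np.vstack([a[80:300,:,::-1],im[:260,:,::-1]]))
E
```

```text
[436.5 156.2  28. ] [1.36300891 0.74206206 1.5       ] [np.float64(436.06747188990715), np.float64(155.53419375559565)]
stopped at z [436.3 155.6  32.4] home 32.5 dF [-4.4 -1.5 16.3] t 50.9667
53.9667
```

View pics/end2.png

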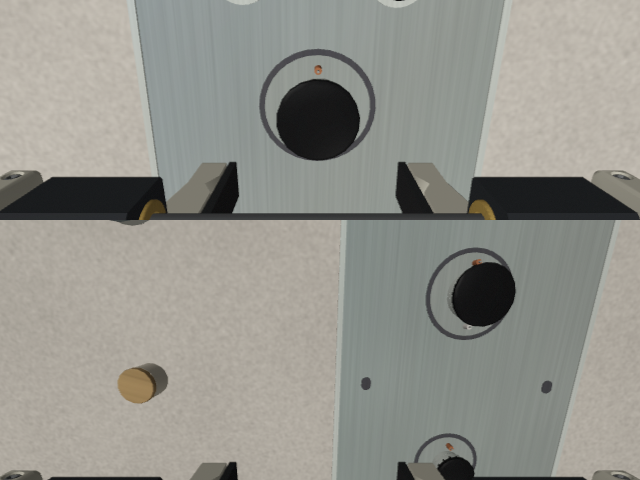

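Both caps lie concentric and flat: the large one at (318,119) in the upper view, the small one at (455,468) at the bottom edge of the lower. The jar is where it was. Handing in.

```bash
python3 -c "
from plant import bot
print(bot.close_job())"
```

```text
the job is handed in; nothing more can be done
None
```

Both burners are reassembled and the job is handed in at about 54 s of the 102 s: each spreader stopped at its seated height in its own cup and each cap at its seated height on top; the judge's result was not shown.

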